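# Turn the control board over on the service stand

### The job

Lift the lid of the black carrying case all the way back onto its stop without letting it slam, and leave it open. Take out the coffee machine's control board and set it on the sloping service stand turned over: soldered side facing out, component side against the two rails, long edge squarely on the ledge and roughly centred, let down gently, not dropped or forced. Leave the other things on the bench where they are.

Things in the scene. Friction and masses are not known exactly. Their poses are not given: they have to be found in the camera images.
- case: Black carrying case, fixed. Base 140 (x) x 200 (y) x 60 mm high, walls 5 mm; origin at the centre of its underside, front (handle side) towards -x, hinge along the far (+x) upper rim. Inside, two rails 16 mm wide, 80 mm apart, slope at 62 deg from level, upper end towards the front; the board leans on them, its upper edge about 120 mm above the bench, clear above the base walls.
- lid (a joint): Lid angle, rad: 0 shut, 1.6 open on its stop. The lid is a shell 140 x 200 x 78 mm deep, 0.3 kg; let go below about 0.85 it falls shut, beyond about 1.05 it falls open.
- lid_handle (a point): Middle of the lid's handle: a steel bar of 12 mm diameter, 100 mm long, parallel to the case's y axis, 40 mm in front of the lid's front wall (34 mm free between bar and wall) and 23 mm below the shut lid's top. Its orientation is the lid's.
- lid_hinge (a point): Middle of the hinge line, 60 mm above the bench; the handle's centre runs on a circle of 188 mm radius about it (180 mm in front and 55 mm above when shut).
- board: Control board in a grey plastic frame, a slab 110 (x) x 130 (y) x 14 mm (z), about 0.25 kg; origin at its centre, +z out of the component side (relays, capacitors), -z out of the soldered side (rows of small solder points). It starts in the case, its -x edge (plain border 18 mm wide) uppermost, leaning at 62 deg from level, component side facing up and away from the robot.
- stand: Service stand, fixed to the bench: steel base plate 150 (x) x 160 (y) x 10 mm, origin at the centre of its underside, its back (under the slope's upper end) towards its -x.
- rest: The stand's slope, 62 deg from level: two aluminium rails 105 mm long, 16 mm wide, 80 mm apart. Origin midway between them on their upper surface at the lower end; +x down the slope, y across, +z square out (up, away from the robot). The ledge, a rubber bar 124 mm wide standing 24 mm out, is clamped 0 to 30 mm up the slope from the origin; where is not reported: find it by touch.
- portafilter: Bystander: steel filter holder, 62 mm diameter, 30 mm high, with a black handle 120 mm long along its +x; origin under the round part.
- jug: Bystander: steel milk jug, 80 mm diameter, 100 mm high; origin at the centre of its underside.
- screwdriver: Bystander: screwdriver lying on the bench along its x; origin under its middle.
- bin: Bystander: blue open parts bin, 130 x 100 x 50 mm; origin at the centre of its underside.
Things that resemble listed ones, but are neither listed nor needed, are in the scene too. What is shaped like the stand but green is not meant.

How it is judged:
By the outcome, as a careful person would: the job done as asked, in the order asked, and still so for the second after the job is handed in, with the robot touching nothing.
It also fails if it takes over 64 s, if anything falls off the work surface, if the arm or the gripper's body presses on something with over 40 N, if the wrist force passes 120 N, or if a joint passes its speed limit or range.

### The arm

A 6-joint arm with a two-finger parallel gripper is mounted at the origin on the work surface. World frame = base frame: x ahead of the robot, y to its left, z up, the work surface at z = 0. Lengths are in m, angles in rad, forces in N, time in s.
With the tool pointing down it reaches from about 0.375 to 0.825 m from the base axis. Payload 5.5 kg.
Tool frame: the origin (TCP) lies midway between the tips of the shut fingers; the grasp point (between the pads) lies 19 mm behind it; z points along the fingers, y is the line along which they close (so a half turn about z gives the same grasp; the last joint's range is limited). The gripper opens to 85 mm and grips with 20 to 120 N. Pads are 22 mm wide; open, the fingers measure 114 mm over their backs; the gripper's body (76 mm by 85 mm) begins 54 mm behind the grasp point. The pads swing forward as they close: fully open they stand 13 mm farther back than shut.
Start: joints at [-1.314, 0.314, -0.047, 1.21, 0, 1.571], TCP at [0.152, -0.58, 0.195] pointing down, gripper open.
Joint ranges: [-2.67, 2.67], [-0.69, 1.73], [-1.03, 1.25], [-2.08, 2.16], [-1.42, 1.45], [-3.14, 3.14]. Speed limits (rad/s): [2.39, 2.39, 3.01, 3.14, 3.14, 3.14].

### API

Orientations are given as a unit quaternion [w, x, y, z].
In Python, from plant import sense, grab_frame, hand_in, regions_of gives the robot as it stands.
- The arm moves only by the tool play_rows, never from a script. Its argument "series" is a list of rows, each an object of numbers: "dx", "dy", "dz": the shift along the tool's x, y, z in mm; "roll": the turn about the tool's z in rad; "grip": the finger opening in mm, from 0 to 85.4. A call has 1 to 12 rows; each row is the pose to reach, as a shift and turn from the pose commanded when the call began, along the tool's axes at that moment; what a row does not reach only later rows make up. A row lasts 1/10 s, in which the tool goes at most 50 mm and 8.59 degrees, less where a joint would pass 70% of its speed; a pose out of reach is approached as far as the arm can. A call with a gripper value outside its range is refused whole. The fingers move at their own pace and stop on an object; "force" is the grip in N (left out, the last holds). Time passes only in rows, so rows that repeat a pose let the fingers close. It gives the time, the measured TCP pose, the force, the opening and the grip force at its end, in the units of the state.
- sense(): the state, without advancing time (a new reading comes with each control period).
- grab_frame(name): name is "side" or "top" or "wrist"; returns a dict with "frame" (400x640x3 uint8, blue, green, red), "range_z" (400x640 float32, m along the optical axis (not along the pixel's ray), 0 where there is no reading), "vfov" (degrees; the focal length in pixels is half the picture's height over the tangent of half this angle, whatever the lens; pixels are square), "cx", "cy" (the principal point, pixels), "dist" ([k1, k2, p1, p2, k3] as OpenCV has them; the pictures are not rectified), "extrinsics" (4x4, takes a point from camera to world coordinates). Camera axes: x right, y up, looking along -z (the intrinsics and any distortion apply to the point x, -y, -z); pixel columns grow to the right and rows downward; lengths in m; the calibration is good to about 2 mm. A picture is of the moment at which its call begins.
- hand_in(): hands the job in; it is judged then, once.
Trained networks look in a picture, given as the dict that the camera call returned (one of the last four; its "shot" number tells which), for a name from the list of things; names that differ only in an ending like _2 or _b are one class to them, and where a whole thing is asked for, a point or a joint stands for the part that bears it (a point fixed in the world has none). Each returns a list of dicts, best first, with "p" (0 to 1); they miss things now and then, are a little off and sometimes report something else, mostly with a low value. They report only what shows in the picture. A call takes as long as a camera call. They do not tell look-alikes from the thing itself.
- regions_of(picture, target): "pixels" (400x640 bool, what is visible of it) and "bbox" ([centre column, centre row, width, height] in pixels, round what is visible of it).
The state is a dict: "time_s": time; "q": joint angles; "qvel": joint speeds; "tau": joint torques, N m; "tool_pos": TCP position; "tcp_rot": TCP orientation; "ft_force": force on the tool from outside, world axes, zero at the start; "torque": the same for the moment, N m; "opening": finger opening in m; "grip_force": force on a finger pad.
Only numpy, scipy, OpenCV 4.12 (cv2) and the standard library are available. Lean on these libraries where they do the work, as an engineer would, in place of code of your own. Each camera call takes 0.05 s, during which the arm holds its last target. There are 200 camera calls.

## Working session

There is one attempt and no reset: what is moved stays moved. The work goes in short steps, Python scripts to look and compute and a tool call to move; the robot and the scene stay as the last step left them, time stands still between calls to the robot, and variables do not carry over. Pictures are saved under pics/ and viewed, at most 10 in all, crops included, and the job is handed in when it is done.

Besides the shell and the picture viewer there is one more tool, called after "Emit:" as name([rows], argument=value, ...), one row to a line, values as JSON. play_rows: Moves the arm, as the interface text tells. Its arguments: {"type":"object","properties":{"series":{"type":"array","items":{"type":"object","properties":{"dx":{"type":"number"},"dy":{"type":"number"},"dz":{"type":"number"},"roll":{"type":"number"},"grip":{"type":"number"}}}},"force":{"type":"number"}},"required":["series"]}

```bash
ls; mkdir -p pics
cat > h.py <<'E'
import numpy as np, cv2
from plant import sense, grab_frame, hand_in, regions_of
from scipy.spatial.transform import Rotation as R
def K(d):
    h=d["frame"].shape[0]; f=h/2/np.tan(np.radians(d["vfov"])/2)
    return np.array([[f,0,d["cx"]],[0,f,d["cy"]],[0,0,1.]])
def cloud(d):
    h,w=d["range_z"].shape
    u,v=np.meshgrid(np.arange(w),np.arange(h))
    p=cv2.undistortPoints(np.stack([u,v],-1).reshape(-1,1,2).astype(float),K(d),np.array(d["dist"],float)).reshape(h,w,2)
    z=d["range_z"]; c=np.stack([p[...,0]*z,-p[...,1]*z,-z],-1)
    E=np.array(d["extrinsics"]); W=c@E[:3,:3].T+E[:3,3]; W[z<=0]=np.nan
    return W
def rot(s): q=s["tcp_rot"]; return R.from_quat([q[1],q[2],q[3],q[0]]).as_matrix()
E
python3 - <<'E'
from h import *
s=sense(); print(s); print(rot(s).round(3))
for n in ("side","top"):
    d=grab_frame(n); cv2.imwrite(f"pics/{n}0.png",d["frame"]); W=cloud(d)
    np.savez(f"{n}0.npz",W=W,f=d["frame"])
    print(n,np.array(d["extrinsics"]).round(3).tolist(),d["vfov"])
    for t in ("case","lid","board","stand","rest","portafilter","jug","screwdriver","bin"):
        for r in regions_of(d,t)[:3]:
            P=W[r["pixels"]]; P=P[~np.isnan(P[:,0])]
            print(t,round(r["p"],2),np.round(r["bbox"]),len(P), np.percentile(P,[2,50,98],axis=0).round(3).tolist() if len(P) else '')
E
```

```text
pics
{'time_s': 0.0, 'q': array([-1.31402532e+00,  3.14236477e-01, -4.80756141e-02,  1.21016322e+00,
       -2.77745320e-05,  1.57078377e+00]), 'qvel': array([ 0.00023664,  0.0005464 , -0.00038934, -0.00088518, -0.00251591,
        0.00049985]), 'tau': array([ 1.24826402e-04, -5.39588785e+01,  3.39746904e+01,  1.93933299e-02,
       -2.62486119e-04,  1.18749674e-05]), 'tool_pos': array([ 0.15220749, -0.57973024,  0.19432984]), 'tcp_rot': array([-8.30805508e-04,  9.91768740e-01,  1.28039294e-01, -1.21250498e-04]), 'ft_force': array([-0.36323106,  0.32088723, -0.15135822]), 'torque': array([-0.02519749,  0.01659201,  0.00518388]), 'grip_force': 0.0, 'opening': 0.0854074528302672}
[[ 0.967  0.254 -0.   ]
 [ 0.254 -0.967  0.002]
 [-0.    -0.002 -1.   ]]
side [[-0.985, 0.098, -0.141, 0.305], [-0.171, -0.623, 0.764, 1.245], [-0.013, 0.776, 0.63, 1.126], [0.0, 0.0, 0.0, 1.0]] 46.47383259579767
case 0.95 [323. 172.  68.  62.] 2718 [[0.475, -0.299, 0.004], [0.568, -0.135, 0.122], [0.662, -0.09, 0.146]]
lid 0.65 [318. 164.  58.  48.] 1998 [[0.473, -0.291, 0.066], [0.567, -0.155, 0.138], [0.658
[... 2248 characters left out ...]
008], [0.853, 0.217, 0.035], [0.88, 0.283, 0.121]]
portafilter 0.86 [321. 153.  19.  58.] 543 [[0.597, -0.028, 0.017], [0.65, 0.0, 0.03], [0.774, 0.02, 0.037]]
portafilter 0.66 [390. 189.  78.  75.] 3828 [[0.47, -0.298, 0.076], [0.57, -0.198, 0.139], [0.654, -0.102, 0.144]]
jug 0.98 [157. 258.  40.  43.] 959 [[0.301, 0.454, 0.002], [0.362, 0.504, 0.054], [0.403, 0.53, 0.101]]
jug 0.34 [321. 151.  20.  59.] 576 [[0.598, -0.028, 0.017], [0.65, 0.0, 0.03], [0.775, 0.023, 0.037]]
screwdriver 0.57 [189. 164.   8.  36.] 273 [[0.599, 0.412, -0.0], [0.651, 0.425, 0.023], [0.703, 0.446, 0.029]]
bin 0.94 [472. 194.  51.  49.] 1588 [[0.484, -0.546, 0.001], [0.555, -0.487, 0.008], [0.623, -0.41, 0.053]]
```

View pics/top0.png

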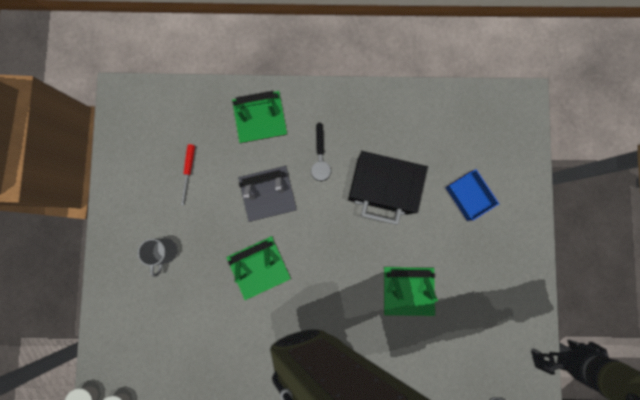

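View pics/side0.png

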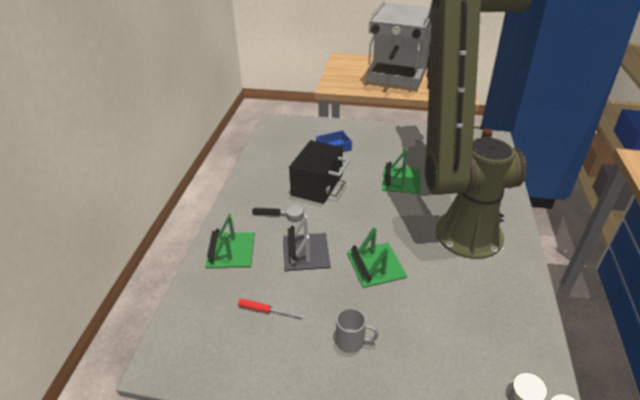

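Top view: the case is at (388,187), with its handle at (382,212) towards the robot. The grey stand is at (267,193), with its black ledge on the far side, and three green decoys surround it. Next I fit rectangles to the case and the stand.

Run:
```python
from h import *
for n in ("top","side"):
    z=np.load(n+"0.npz"); W=z["W"]; f=z["f"].astype(int)
    def sel(lo,hi): return W[np.all((W>lo)&(W<hi),axis=-1)]
    P=sel([.4,-.33,.13],[.72,-.06,.15]); r=cv2.minAreaRect((P[:,:2]*1000).astype(np.float32)); print(n,"lid top",r,np.median(P[:,2]))
    h=sel([.38,-.33,.09],[.52,-.06,.129]); 
    c=np.array(r[0])/1000
    sub=W[np.all((W>[.4,.05,.004])&(W<[.70,.30,.02]),axis=-1)]
    m=np.all((W>[.4,.05,.004])&(W<[.70,.30,.02]),axis=-1)
    col=f[m]; g=(abs(col[:,0]-col[:,2])<25)&(abs(col[:,1]-col[:,2])<25)
    Q=sub[g]; r2=cv2.minAreaRect((Q[:,:2]*1000).astype(np.float32)); print("plate",r2,np.median(Q[:,2]),len(Q))
    m=np.all((W>[.4,.05,.02])&(W<[.70,.30,.14]),axis=-1); Q=W[m]; print("rest pts",len(Q)); 
    # handle pts in case frame
    # yaw candidates
    a=r[2]; a=a if a<45 else a-90; yaw=np.radians(a); Rz=np.array([[np.cos(yaw),-np.sin(yaw)],[np.sin(yaw),np.cos(yaw)]])
    H=sel([.36,-.36,.09],[.7,-.04,.135]); L=(H[:,:2]-c)@Rz; k=L[:,0]<-.085
    print("yaw",a,"handle",np.percentile(L[k],[5,50,95],axis=0).round(3).tolist(),np.percentile(H[k][:,2],[5,50,95]))
    print("bar xyz median",np.median(H[k],axis=0), "expected",c+Rz@[-.11,0])
```

```text
top lid top ((579.6576538085938, -201.12994384765625), (200.3826141357422, 141.05189514160156), 77.44064331054688) 0.13959273187218235
plate ((550.5427856445312, 175.43148803710938), (248.59194946289062, 298.9297180175781), 89.76827239990234) 0.010133257348356572 2263
rest pts 533
yaw -12.559356689453125 handle [[-0.115, -0.051], [-0.109, 0.0], [-0.089, 0.053]] [0.11623015 0.12092738 0.12471881]
bar xyz median [ 0.47540585 -0.17683961  0.12092738] expected [ 0.47228982 -0.17721034]
side lid top ((578.3209838867188, -199.76266479492188), (211.9353790283203, 144.69766235351562), 77.4970703125) 0.14098460821694275
plate ((549.9788818359375, 174.83656311035156), (249.45384216308594, 298.7366943359375), 89.9909896850586) 0.010370091589327113 1802
rest pts 543
yaw -12.5029296875 handle [[-0.116, -0.051], [-0.109, 0.005], [-0.088, 0.054]] [0.11490166 0.12122413 0.12692999]
bar xyz median [ 0.47406951 -0.17024359  0.12122413] expected [ 0.47092964 -0.17594882]
```

Emit:
play_rows([
  {"dx": 35,"dy": -26,"roll": -0.1,"grip": 34},
  {"dx": 75,"dy": -56,"roll": -0.2,"grip": 34},
  {"dx": 115,"dy": -86,"roll": -0.3,"grip": 34},
  {"dx": 155,"dy": -116,"roll": -0.4,"grip": 34},
  {"dx": 195,"dy": -146,"roll": -0.5,"grip": 34},
  {"dx": 235,"dy": -176,"roll": -0.6,"grip": 34},
  {"dx": 275,"dy": -206,"roll": -0.7,"grip": 34},
  {"dx": 315,"dy": -236,"roll": -0.8,"grip": 34},
  {"dx": 355,"dy": -266,"roll": -0.92,"grip": 34},
  {"dx": 390,"dy": -292,"roll": -1.03,"grip": 34},
  {"dx": 412,"dy": -308,"roll": -1.096,"grip": 34},
  {"dx": 412,"dy": -308,"roll": -1.096,"grip": 34},
], force=25)

```text
$.series[0]: bad value
```

Emit:
play_rows([
  {"dx": 0,"grip": 34},
  {"dx": 0,"grip": 34},
])

```text
$.series[0]: bad value
```

```bash
cat > where.py <<'E'
from h import *
s=sense(); print(s["time_s"],s["tool_pos"].round(4),"F",s["ft_force"].round(1),"op",s["opening"],s["grip_force"],"q",s["q"].round(2)); print(rot(s).round(3))
E
python3 where.py
python3 - <<'E'
from h import *
d=grab_frame("wrist"); cv2.imwrite("pics/w1.png",d["frame"]); W=cloud(d); np.savez("w1.npz",W=W)
c=np.array([.579,-.2005]);u=np.array([.976,-.217]);v=np.array([.217,.976])
L=np.stack([(W[...,:2]-c)@u,(W[...,:2]-c)@v,W[...,2]],-1)
k=np.all((L>[-.14,-.08,.09])&(L<[-.085,.08,.132]),axis=-1)
print(k.sum(),np.percentile(L[k],[5,50,95],axis=0).round(4).tolist())
k=k&(abs(L[...,1])<.03); print(np.percentile(L[k],[5,50,95],axis=0).round(4).tolist())
k=np.all((L>[-.1,-.13,.13])&(L<[.1,.13,.15]),axis=-1); print(np.percentile(L[k],[1,50,99],axis=0).round(4).tolist())
E
```

```text
1.0 [ 0.1524 -0.5804  0.1952] F [-1.2  1.  -0.9] op 0.08539906705614247 0.0 q [-1.31  0.31 -0.05  1.21 -0.    1.57]
[[ 0.967  0.254  0.   ]
 [ 0.254 -0.967 -0.   ]
 [-0.     0.    -1.   ]]Traceback (most recent call last):
  File "<stdin>", line 6, in <module>
    return _quantile_unchecked(
        a, q, axis, out, overwrite_input, method, keepdims, weights)
    return _ureduce(a,
                    func=_quantile_ureduce_func,
    ...<5 lines>...
                    overwrite_input=overwrite_input,
                    method=method)
    r = func(a, **kwargs)
    result = _quantile(arr,
                       quantiles=q,
    ...<2 lines>...
                       out=out,
                       weights=wgt)
    slices_having_nans = np.isnan(arr[-1, ...])
                                  ~~~^^^^^^^^^
IndexError: index -1 is out of bounds for axis 0 with size 0
```

View pics/w1.png

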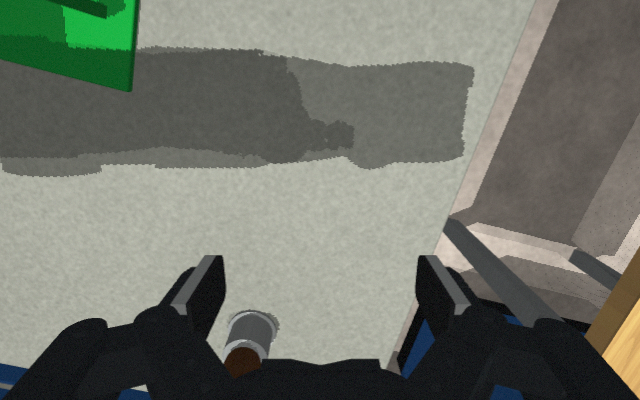

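The move was refused, probably because every key is required, so the wrist view shows only bare bench. I'll resend with complete rows.

Emit:
play_rows([
  {"dx": 35,"dy": -26,"dz": 0,"roll": -0.1,"grip": 34},
  {"dx": 75,"dy": -56,"dz": 0,"roll": -0.2,"grip": 34},
  {"dx": 115,"dy": -86,"dz": 0,"roll": -0.3,"grip": 34},
  {"dx": 155,"dy": -116,"dz": 0,"roll": -0.4,"grip": 34},
  {"dx": 195,"dy": -146,"dz": 0,"roll": -0.5,"grip": 34},
  {"dx": 235,"dy": -176,"dz": 0,"roll": -0.6,"grip": 34},
  {"dx": 275,"dy": -206,"dz": 0,"roll": -0.7,"grip": 34},
  {"dx": 315,"dy": -236,"dz": 0,"roll": -0.8,"grip": 34},
  {"dx": 355,"dy": -266,"dz": 0,"roll": -0.92,"grip": 34},
  {"dx": 390,"dy": -292,"dz": 0,"roll": -1.03,"grip": 34},
  {"dx": 412,"dy": -308,"dz": 0,"roll": -1.096,"grip": 34},
  {"dx": 412,"dy": -308,"dz": 0,"roll": -1.096,"grip": 34},
], force=25)

```text
time_s: 2.25
tool_pos: [0.4746, -0.1752, 0.1953]
tcp_rot: [0.0, 0.778, 0.628, 0.001]
ft_force: [-0.4, -0.8, -0.1]
opening: 0.0343
grip_force: 0.0
```

```bash
python3 where.py
python3 - <<'E'
from h import *
d=grab_frame("wrist"); W=cloud(d)
c=np.array([.579,-.2005]);u=np.array([.976,-.217]);v=np.array([.217,.976])
L=np.stack([(W[...,:2]-c)@u,(W[...,:2]-c)@v,W[...,2]],-1)
k=np.all((L>[-.14,-.08,.09])&(L<[-.08,.08,.135]),axis=-1)
for kk in (k,k&(L[...,2]>.112)):
  if kk.sum(): print(kk.sum(),np.percentile(L[kk],[3,50,97],axis=0).round(4).tolist())
k=np.all((L>[-.1,-.13,.132])&(L<[.1,.13,.15]),axis=-1)
if k.sum(): print(np.percentile(L[k],[1,50,99],axis=0).round(4).tolist())
s=sense()["tool_pos"]; print("tcp in case",(s[:2]-c)@u,(s[:2]-c)@v)
cv2.imwrite("pics/w2.png",d["frame"])
E
```

```text
2.25 [ 0.4746 -0.1752  0.1953] F [-0.4 -0.8 -0.1] op 0.03430337408005739 0.0 q [-0.35  0.14 -0.27  1.16  0.    1.43]
[[ 0.211  0.978  0.001]
 [ 0.978 -0.211  0.001]
 [ 0.001  0.001 -1.   ]]
2759 [[-0.1153, -0.0493, 0.1154], [-0.1072, 0.0112, 0.1193], [-0.0823, 0.057, 0.1211]]
2756 [[-0.1153, -0.0493, 0.1155], [-0.1072, 0.0113, 0.1193], [-0.0823, 0.057, 0.1211]]
[[-0.0689, -0.0887, 0.1355], [0.0024, 0.0267, 0.1373], [0.0676, 0.1004, 0.1407]]
tcp in case -0.10822601781099538 0.00044922186986191327
```

View pics/w2.png

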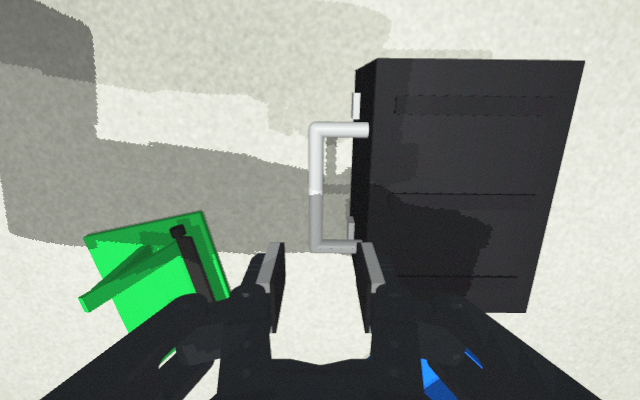

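The bar is centred between the fingers (bar at px (316,185)) with its top at z = 0.121 as expected. Descend and grip.

Emit:
play_rows([
  {"dx": 0,"dy": -1,"dz": 30,"roll": 0,"grip": 34},
  {"dx": 0,"dy": -1,"dz": 60,"roll": 0,"grip": 34},
  {"dx": 0,"dy": -1,"dz": 85,"roll": 0,"grip": 34},
  {"dx": 0,"dy": -1,"dz": 99,"roll": 0,"grip": 34},
  {"dx": 0,"dy": -1,"dz": 99,"roll": 0,"grip": 34},
  {"dx": 0,"dy": -1,"dz": 99,"roll": 0,"grip": 8},
  {"dx": 0,"dy": -1,"dz": 99,"roll": 0,"grip": 8},
  {"dx": 0,"dy": -1,"dz": 99,"roll": 0,"grip": 8},
  {"dx": 0,"dy": -1,"dz": 99,"roll": 0,"grip": 8},
], force=25)

```text
time_s: 3.2
tool_pos: [0.4723, -0.1779, 0.097]
tcp_rot: [0.001, 0.78, 0.626, 0.0]
ft_force: [-1.0, 0.5, 0.5]
opening: 0.0082
grip_force: 0.0
```

```bash
python3 where.py
python3 - <<'E'
import numpy as np
R=188.2;a0=np.arctan2(55,180)
for t in np.arange(0,1.65,.05): print(round(t,2), "dy %.0f dz %.0f"%(R*(np.cos(a0)-np.cos(a0+t)),-R*(np.sin(a0+t)-np.sin(a0))))
E
```

```text
3.2 [ 0.4723 -0.1779  0.097 ] F [-1.   0.5  0.5] op 0.008176398481819658 0.0 q [-0.36  0.2  -0.43  0.94 -0.    1.43]
[[ 0.216  0.976  0.001]
 [ 0.976 -0.216 -0.001]
 [-0.     0.002 -1.   ]]
0.0 dy 0 dz -0
0.05 dy 3 dz -9
0.1 dy 6 dz -18
0.15 dy 10 dz -26
0.2 dy 15 dz -35
0.25 dy 19 dz -43
0.3 dy 24 dz -51
0.35 dy 30 dz -58
0.4 dy 36 dz -66
0.45 dy 42 dz -73
0.5 dy 48 dz -80
0.55 dy 55 dz -86
0.6 dy 62 dz -92
0.65 dy 70 dz -98
0.7 dy 78 dz -103
0.75 dy 86 dz -108
0.8 dy 94 dz -112
0.85 dy 103 dz -117
0.9 dy 111 dz -120
0.95 dy 120 dz -123
1.0 dy 129 dz -126
1.05 dy 138 dz -128
1.1 dy 147 dz -130
1.15 dy 157 dz -132
1.2 dy 166 dz -133
1.25 dy 175 dz -133
1.3 dy 185 dz -133
1.35 dy 194 dz -133
1.4 dy 204 dz -132
1.45 dy 213 dz -130
1.5 dy 222 dz -128
1.55 dy 231 dz -126
1.6 dy 240 dz -123
```

Run:
```python
from h import *
d=grab_frame("wrist"); cv2.imwrite("pics/w3.png",d["frame"])
s=sense(); print(s["opening"],s["grip_force"],s["ft_force"])
```

```text
0.00785525928086966 0.0 [ 0.40816716 -0.51205459  0.14216572]
```

View pics/w3.png

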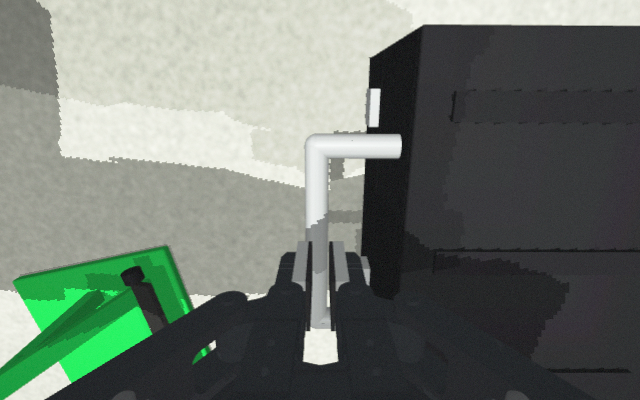

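Emit:
play_rows([
  {"dx": 0,"dy": 0,"dz": 0,"roll": 0,"grip": 0},
  {"dx": 0,"dy": 0,"dz": 0,"roll": 0,"grip": 0},
  {"dx": 0,"dy": 0,"dz": 0,"roll": 0,"grip": 0},
], force=25)

```text
time_s: 3.55
tool_pos: [0.4717, -0.1775, 0.0962]
tcp_rot: [-0.0, 0.78, 0.626, -0.0]
ft_force: [0.6, 0.3, 0.1]
opening: -0.0
grip_force: 0.0
```

Run:
```python
from h import *
d=grab_frame("wrist"); W=cloud(d)
s=sense(); print(s["opening"],s["grip_force"],s["tool_pos"])
for r in (200,220,235,245,255,265,280,300,315):
    print(r,[tuple((W[r,c]*1000).round().tolist()) for c in (298,306,320,334,342)])
```

```text
-0.00016004314373915305 0.0 [ 0.47170342 -0.17750733  0.0961902 ]
200 [(451.0, -187.0, -1.0), (458.0, -188.0, 1.0), (479.0, -151.0, 121.0), (482.0, -194.0, -2.0), (488.0, -195.0, -1.0)]
220 [(446.0, -205.0, -1.0), (453.0, -206.0, 0.0), (476.0, -161.0, 120.0), (478.0, -212.0, -1.0), (485.0, -213.0, 0.0)]
235 [(443.0, -219.0, -0.0), (450.0, -220.0, 1.0), (474.0, -170.0, 120.0), (475.0, -227.0, -1.0), (482.0, -228.0, -1.0)]
245 [(440.0, -229.0, -1.0), (469.0, -164.0, 140.0), (475.0, -166.0, 139.0), (482.0, -167.0, 140.0), (480.0, -237.0, 0.0)]
255 [(465.0, -168.0, 141.0), (470.0, -164.0, 150.0), (475.0, -166.0, 149.0), (481.0, -167.0, 148.0), (484.0, -171.0, 142.0)]
265 [(465.0, -168.0, 150.0), (470.0, -165.0, 157.0), (475.0, -166.0, 157.0), (481.0, -167.0, 157.0), (484.0, -172.0, 150.0)]
280 [(466.0, -169.0, 160.0), (470.0, -164.0, 169.0), (475.0, -166.0, 167.0), (480.0, -167.0, 168.0), (483.0, -172.0, 161.0)]
300 [(469.0, -163.0, 182.0), (471.0, -164.0, 181.0), (474.0, -173.0, 170.0), (480.0, -166.0, 181.0), (483.0, -166.0, 182.0)]
315 [(469.0, -163.0, 189.0), (472.0, -164.0, 189.0), (472.0, -180.0, 168.0), (480.0, -166.0, 189.0), (482.0, -166.0, 189.0)]
```

The fingers shut on nothing, and the depth shows the pad tips at z ≈ 0.135, about 38 mm above the reported TCP. I'll reopen, lower in steps and recheck.

Emit:
play_rows([
  {"dx": 0,"dy": 0,"dz": -5,"roll": 0,"grip": 34},
  {"dx": 0,"dy": 0,"dz": -5,"roll": 0,"grip": 34},
  {"dx": 0,"dy": 0,"dz": -5,"roll": 0,"grip": 34},
  {"dx": 0,"dy": 0,"dz": 0,"roll": 0,"grip": 34},
  {"dx": 0,"dy": 0,"dz": 10,"roll": 0,"grip": 34},
  {"dx": 0,"dy": 0,"dz": 20,"roll": 0,"grip": 34},
  {"dx": 0,"dy": 0,"dz": 20,"roll": 0,"grip": 34},
], force=25)

```text
time_s: 4.3
tool_pos: [0.47, -0.1769, 0.0741]
tcp_rot: [-0.001, 0.78, 0.626, -0.001]
ft_force: [0.0, -0.1, 0.1]
opening: 0.0339
grip_force: 0.0
```

Run:
```python
from h import *
d=grab_frame("wrist"); W=cloud(d)
s=sense(); print(s["opening"],s["ft_force"],s["tool_pos"],s["q"])
print(np.array(d["extrinsics"]).round(3))
m=(np.linalg.norm(W[...,:2]-s["tool_pos"][:2],axis=-1)<.045)&(W[...,2]>.05)
Rm=rot(s); L=(W-s["tool_pos"])@Rm
k=m&(L[...,2]<.05)&(abs(L[...,1])>.014)&(abs(L[...,1])<.03)&(abs(L[...,0])<.013)
print(k.sum(),"tip z tool: max",np.percentile(L[k][:,2],[90,97,99,100]))
```

```text
0.03374862946651935 [-0.95914553 -0.7227731   0.36551489] [ 0.4704775  -0.17711641  0.07484204] [-3.60053198e-01  2.19179764e-01 -4.59974933e-01  8.94294235e-01
  3.15265968e-06  1.42879463e+00]
[[ 0.976  0.205  0.07   0.489]
 [-0.217  0.931  0.295 -0.1  ]
 [-0.005 -0.303  0.953  0.252]
 [ 0.     0.     0.     1.   ]]
4455 tip z tool: max [-0.04531496 -0.04028414 -0.03827161 -0.03429869]
```

Emit:
play_rows([
  {"dx": 0,"dy": 1,"dz": 8,"roll": 0,"grip": 34},
  {"dx": 0,"dy": 1,"dz": 16,"roll": 0,"grip": 34},
  {"dx": 0,"dy": 1,"dz": 16,"roll": 0,"grip": 20},
  {"dx": 0,"dy": 1,"dz": 16,"roll": 0,"grip": 6},
  {"dx": 0,"dy": 1,"dz": 16,"roll": 0,"grip": 6},
  {"dx": 0,"dy": 1,"dz": 16,"roll": 0,"grip": 6},
  {"dx": 0,"dy": 1,"dz": 16,"roll": 0,"grip": 6},
], force=25)

```text
time_s: 5.05
tool_pos: [0.47, -0.1771, 0.0596]
tcp_rot: [-0.002, 0.78, 0.626, -0.001]
ft_force: [-5.6, 0.9, 2.5]
opening: 0.0108
grip_force: 24.5
```

```bash
python3 where.py
```

```text
5.05 [ 0.47   -0.1771  0.0596] F [-5.6  0.9  2.5] op 0.010842599888475605 24.504607021808624 q [-0.36  0.24 -0.48  0.86 -0.    1.43]
[[ 0.216  0.976 -0.004]
 [ 0.976 -0.216  0.001]
 [-0.    -0.005 -1.   ]]
```

Gripped (10.8 mm on the bar, 24.5 N). Now swing the lid along the arc.

Emit:
play_rows([
  {"dx": 0,"dy": 3,"dz": -9,"roll": 0,"grip": 6},
  {"dx": 0,"dy": 6,"dz": -18,"roll": 0,"grip": 6},
  {"dx": 0,"dy": 10,"dz": -26,"roll": 0,"grip": 6},
  {"dx": 0,"dy": 15,"dz": -35,"roll": 0,"grip": 6},
  {"dx": 0,"dy": 19,"dz": -43,"roll": 0,"grip": 6},
  {"dx": 0,"dy": 24,"dz": -51,"roll": 0,"grip": 6},
  {"dx": 0,"dy": 30,"dz": -58,"roll": 0,"grip": 6},
  {"dx": 0,"dy": 36,"dz": -66,"roll": 0,"grip": 6},
  {"dx": 0,"dy": 42,"dz": -73,"roll": 0,"grip": 6},
  {"dx": 0,"dy": 48,"dz": -80,"roll": 0,"grip": 6},
  {"dx": 0,"dy": 55,"dz": -86,"roll": 0,"grip": 6},
  {"dx": 0,"dy": 62,"dz": -92,"roll": 0,"grip": 6},
], force=25)

```text
time_s: 6.25
tool_pos: [0.5311, -0.191, 0.1539]
tcp_rot: [-0.001, 0.78, 0.626, -0.001]
ft_force: [-10.6, 2.0, 11.0]
opening: 0.011
grip_force: 25.2
```

Emit:
play_rows([
  {"dx": 0,"dy": 7,"dz": -8,"roll": 0,"grip": 6},
  {"dx": 0,"dy": 15,"dz": -13,"roll": 0,"grip": 6},
  {"dx": 0,"dy": 23,"dz": -18,"roll": 0,"grip": 6},
  {"dx": 0,"dy": 31,"dz": -22,"roll": 0,"grip": 6},
  {"dx": 0,"dy": 40,"dz": -27,"roll": 0,"grip": 6},
  {"dx": 0,"dy": 48,"dz": -30,"roll": 0,"grip": 6},
  {"dx": 0,"dy": 57,"dz": -33,"roll": 0,"grip": 6},
  {"dx": 0,"dy": 66,"dz": -36,"roll": 0,"grip": 6},
  {"dx": 0,"dy": 76,"dz": -38,"roll": 0,"grip": 6},
  {"dx": 0,"dy": 85,"dz": -40,"roll": 0,"grip": 6},
  {"dx": 0,"dy": 95,"dz": -42,"roll": 0,"grip": 6},
  {"dx": 0,"dy": 104,"dz": -43,"roll": 0,"grip": 6},
], force=25)

```text
time_s: 7.45
tool_pos: [0.6355, -0.2143, 0.195]
tcp_rot: [0.0, 0.78, 0.626, -0.0]
ft_force: [-1.5, -3.4, -1.5]
opening: 0.011
grip_force: 25.1
```

Emit:
play_rows([
  {"dx": 0,"dy": 9,"dz": 0,"roll": 0,"grip": 6},
  {"dx": 0,"dy": 19,"dz": 0,"roll": 0,"grip": 6},
  {"dx": 0,"dy": 28,"dz": 0,"roll": 0,"grip": 6},
  {"dx": 0,"dy": 38,"dz": 1,"roll": 0,"grip": 6},
  {"dx": 0,"dy": 47,"dz": 3,"roll": 0,"grip": 6},
  {"dx": 0,"dy": 56,"dz": 5,"roll": 0,"grip": 6},
  {"dx": 0,"dy": 63,"dz": 7,"roll": 0,"grip": 6},
  {"dx": 0,"dy": 68,"dz": 8,"roll": 0,"grip": 6},
  {"dx": 0,"dy": 71,"dz": 9,"roll": 0,"grip": 6},
  {"dx": 0,"dy": 73,"dz": 10,"roll": 0,"grip": 6},
  {"dx": 0,"dy": 74,"dz": 10,"roll": 0,"grip": 6},
], force=25)

```text
time_s: 8.55
tool_pos: [0.7047, -0.2294, 0.1852]
tcp_rot: [-0.002, 0.78, 0.626, -0.002]
ft_force: [-13.1, -1.0, 7.2]
opening: 0.0109
grip_force: 26.2
```

```bash
python3 where.py
```

```text
8.55 [ 0.7047 -0.2294  0.1852] F [-13.1  -1.    7.2] op 0.010928289645259283 26.200551688671112 q [-0.31  0.61  0.37  1.34 -0.    1.47]
[[ 0.217  0.976 -0.005]
 [ 0.976 -0.217  0.001]
 [-0.    -0.005 -1.   ]]
```

The lid is on its stop (13 N against it). Release, rise, and move back for a look at the board.

Emit:
play_rows([
  {"dx": 0,"dy": -2,"dz": 0,"roll": 0,"grip": 34},
  {"dx": 0,"dy": -2,"dz": 0,"roll": 0,"grip": 34},
  {"dx": 0,"dy": -2,"dz": 0,"roll": 0,"grip": 34},
  {"dx": 0,"dy": -2,"dz": -25,"roll": 0,"grip": 34},
  {"dx": 0,"dy": -2,"dz": -55,"roll": 0,"grip": 50},
  {"dx": 0,"dy": -40,"dz": -60,"roll": 0,"grip": 50},
  {"dx": 0,"dy": -85,"dz": -60,"roll": 0,"grip": 50},
  {"dx": 0,"dy": -130,"dz": -60,"roll": 0,"grip": 50},
  {"dx": 0,"dy": -170,"dz": -60,"roll": 0,"grip": 50},
  {"dx": 0,"dy": -200,"dz": -60,"roll": 0,"grip": 50},
  {"dx": 0,"dy": -200,"dz": -60,"roll": 0,"grip": 50},
], force=25)

```text
time_s: 9.65
tool_pos: [0.5088, -0.1852, 0.246]
tcp_rot: [-0.0, 0.78, 0.626, 0.0]
ft_force: [-0.3, -0.2, 0.6]
opening: 0.05
grip_force: 0.0
```

```bash
python3 where.py
cat > look.py <<'E'
from h import *
c=np.array([.579,-.2005]);u=np.array([.976,-.217]);v=np.array([.217,.976])
d=grab_frame("wrist"); W=cloud(d); np.savez("last.npz",W=W,f=d["frame"])
L=np.stack([(W[...,:2]-c)@u,(W[...,:2]-c)@v,W[...,2]],-1)
E
python3 - <<'E'
from look import *
cv2.imwrite("pics/w4.png",d["frame"])
t=grab_frame("top"); WT=cloud(t); LT=np.stack([(WT[...,:2]-c)@u,(WT[...,:2]-c)@v,WT[...,2]],-1)
for n,M in (("w",L),("t",LT)):
  k=np.all((M>[-.065,-.09,.02])&(M<[.06,.09,.15]),axis=-1); Q=M[k]; print(n,len(Q))
  for z0 in np.arange(.02,.14,.01):
    q=Q[(Q[:,2]>=z0)&(Q[:,2]<z0+.01)]
    if len(q)>5: print(round(z0,3),len(q),np.percentile(q,[3,50,97],axis=0)[:,:2].round(3).tolist())
k=np.all((LT>[.05,-.12,.1])&(LT<[.25,.12,.3]),axis=-1); print("lid",np.percentile(LT[k],[2,50,98],axis=0).round(3).tolist())
E
```

```text
9.65 [ 0.5088 -0.1852  0.246 ] F [-0.3 -0.2  0.6] op 0.05003336662551205 0.0 q [-0.35  0.19 -0.09  1.29  0.    1.44]
[[ 0.216  0.976 -0.   ]
 [ 0.976 -0.216  0.001]
 [ 0.001 -0.    -1.   ]]
w 5552
0.02 1061 [[0.032, -0.054], [0.043, 0.005], [0.049, 0.06]]
0.03 276 [[0.025, -0.054], [0.036, -0.0], [0.039, 0.065]]
0.04 325 [[0.02, -0.054], [0.025, 0.026], [0.032, 0.065]]
0.05 407 [[-0.065, -0.053], [0.019, 0.012], [0.027, 0.067]]
0.06 300 [[0.009, -0.054], [0.016, 0.008], [0.021, 0.07]]
0.07 177 [[0.005, -0.057], [0.009, 0.02], [0.017, 0.068]]
0.08 202 [[0.004, -0.057], [0.008, -0.012], [0.012, 0.068]]
0.09 279 [[-0.002, -0.056], [0.003, -0.004], [0.006, 0.07]]
0.1 199 [[-0.004, -0.057], [-0.002, 0.013], [0.001, 0.068]]
0.11 2017 [[-0.021, -0.055], [-0.015, 0.011], [-0.004, 0.067]]
0.12 309 [[-0.013, -0.055], [-0.01, 0.012], [-0.009, 0.067]]
t 526
0.02 90 [[0.033, -0.031], [0.045, 0.011], [0.051, 0.058]]
0.03 77 [[0.028, -0.032], [0.038, 0.006], [0.047, 0.061]]
0.04 31 [[0.021, -0.033], [0.026, 0.023], [0.035, 0.065]]
0.05 69 [[-0.065, -0.023], [0.021, 0.024], [0.029, 0.065]]
0.06 33 [[-0.065, -0.004], [0.014, 0.018], [0.024, 0.067]]
0.07 27 [[0.005, -0.0], [0.009, 0.046], [0.019, 0.066]]
0.08 14 [[0.004, -0.012], [0.008, 0.015], [0.012, 0.065]]
0.09 21 [[0.002, -0.014], [0.005, 0.031], [0.009, 0.066]]
0.1 12 [[-0.002, -0.008], [-0.001, 0.035], [0.003, 0.066]]
0.11 85 [[-0.02, -0.004], [-0.014, 0.025], [-0.002, 0.065]]
0.12 67 [[-0.018, -0.005], [-0.011, 0.032], [-0.007, 0.06]]
lid [[0.075, -0.054, 0.162], [0.115, 0.026, 0.201], [0.15, 0.099, 0.246]]
```

View pics/w4.png

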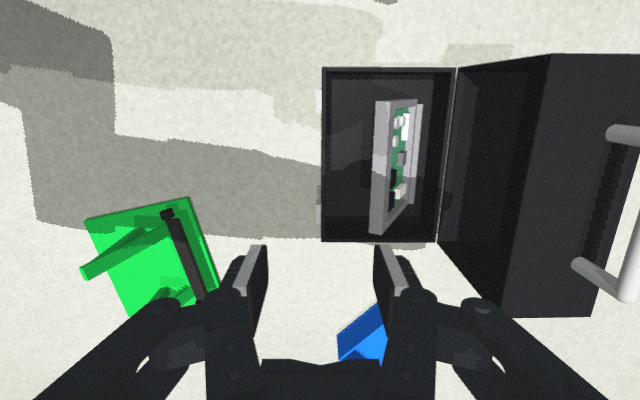

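The open lid is on its stop. The grey board's upper edge lies at px (380,165) and leans in the open case, with its component side facing the lid. Hover over it and check the fingertip height.

Emit:
play_rows([
  {"dx": 6,"dy": 30,"dz": 20,"roll": 0,"grip": 50},
  {"dx": 6,"dy": 61,"dz": 50,"roll": 0,"grip": 50},
  {"dx": 6,"dy": 61,"dz": 95,"roll": 0,"grip": 50},
  {"dx": 6,"dy": 61,"dz": 130,"roll": 0,"grip": 50},
  {"dx": 6,"dy": 61,"dz": 130,"roll": 0,"grip": 50},
], force=25)

```text
time_s: 10.25
tool_pos: [0.57, -0.1924, 0.1092]
tcp_rot: [-0.004, 0.78, 0.626, -0.002]
ft_force: [-0.0, 0.5, -0.4]
opening: 0.0502
grip_force: 0.0
```

Run:
```python
from look import *
s=sense(); p=s["tool_pos"]; print(p,s["ft_force"].round(1),"tcp case",(p[:2]-c)@u,(p[:2]-c)@v)
T=(W-p)@rot(s); k=(abs(abs(T[...,1])-.032)<.007)&(abs(T[...,0])<.013)&(T[...,2]<.02)
print("tip z world",k.sum(),np.percentile(W[k][:,2],[0,1,3,10]))
k=np.all((L>[-.05,-.09,.08])&(L<[.03,.09,.135]),axis=-1); Q=L[k]
for z0 in np.arange(.08,.13,.005):
    q=Q[(Q[:,2]>=z0)&(Q[:,2]<z0+.005)]
    if len(q)>5: print(round(z0,3),len(q),np.percentile(q,[3,50,97],axis=0)[:,:2].round(4).tolist())
```

```text
[ 0.57163745 -0.19305159  0.11255999] [-0.4 -0.3  0.5] tcp case -0.008802157867050634 0.005671977128539146
tip z world 4246 [0.1470348  0.15038638 0.15275503 0.15785813]
0.08 540 [[0.0008, -0.0551], [0.007, -0.0011], [0.012, 0.0694]]
0.085 605 [[-0.0002, -0.0547], [0.0065, -0.0003], [0.0093, 0.0666]]
0.09 753 [[-0.0006, -0.0539], [0.0037, 0.0293], [0.0065, 0.0694]]
0.095 495 [[-0.0026, -0.0559], [0.0014, -0.0157], [0.0044, 0.0694]]
0.1 142 [[-0.0111, -0.0587], [0.0002, 0.0635], [0.002, 0.0694]]
0.105 714 [[-0.0038, -0.0538], [-0.0024, 0.0152], [-0.0013, 0.0686]]
0.11 1276 [[-0.0211, -0.0542], [-0.0052, 0.0157], [-0.0033, 0.0686]]
0.115 4433 [[-0.0201, -0.055], [-0.0142, 0.0147], [-0.0064, 0.067]]
0.12 871 [[-0.0123, -0.0519], [-0.01, 0.0176], [-0.0085, 0.0664]]
```

Emit:
play_rows([
  {"dx": 0,"dy": -2,"dz": 20,"roll": 0,"grip": 50},
  {"dx": 0,"dy": -2,"dz": 40,"roll": 0,"grip": 50},
  {"dx": 0,"dy": -2,"dz": 42,"roll": 0,"grip": 40},
  {"dx": 0,"dy": -2,"dz": 42,"roll": 0,"grip": 30},
  {"dx": 0,"dy": -2,"dz": 42,"roll": 0,"grip": 24},
  {"dx": 0,"dy": -2,"dz": 42,"roll": 0,"grip": 20},
  {"dx": 0,"dy": -2,"dz": 42,"roll": 0,"grip": 16},
  {"dx": 0,"dy": -2,"dz": 42,"roll": 0,"grip": 12},
  {"dx": 0,"dy": -2,"dz": 42,"roll": 0,"grip": 8},
  {"dx": 0,"dy": -2,"dz": 42,"roll": 0,"grip": 8},
], force=20)

```text
time_s: 11.3
tool_pos: [0.5712, -0.1936, 0.0746]
tcp_rot: [0.001, 0.78, 0.626, 0.0]
ft_force: [-2.8, 0.4, 6.5]
opening: 0.0171
grip_force: 19.4
```

Run:
```python
from look import *
s=sense(); p=s["tool_pos"]; print(s["time_s"],p,s["ft_force"].round(1),s["torque"].round(2),s["opening"],s["grip_force"],"tcp case",(p[:2]-c)@u,(p[:2]-c)@v)
cv2.imwrite("pics/w5.png",d["frame"])
k=np.all((L>[-.05,-.09,.08])&(L<[.03,.09,.135]),axis=-1)&(abs(L[...,1]-.006)>.02); Q=L[k]
for z0 in np.arange(.08,.13,.005):
    q=Q[(Q[:,2]>=z0)&(Q[:,2]<z0+.005)]
    if len(q)>5: print(round(z0,3),len(q),np.percentile(q,[3,50,97],axis=0)[:,:2].round(4).tolist())
```

```text
11.35 [ 0.57119004 -0.193594    0.07463531] [-2.4  1.1  6.6] [ 0.14  0.43 -0.02] 0.017055221151995346 19.368397949729115 tcp case -0.009121124687297614 0.005045497377838635
0.08 150 [[0.0022, 0.0342], [0.0064, 0.0582], [0.0155, 0.0694]]
0.085 194 [[0.0026, 0.0269], [0.0108, 0.0495], [0.0131, 0.0694]]
0.09 484 [[0.0026, -0.0532], [0.0076, 0.0436], [0.0105, 0.0694]]
0.095 354 [[-0.001, -0.0572], [0.0063, 0.0456], [0.0083, 0.0693]]
0.1 195 [[-0.0065, -0.0584], [0.0042, 0.0637], [0.0061, 0.0694]]
0.105 383 [[-0.0076, -0.0557], [0.0021, 0.0421], [0.0037, 0.0694]]
0.11 756 [[-0.0069, -0.0503], [0.0003, 0.0392], [0.0016, 0.0694]]
0.115 2683 [[-0.0167, -0.0449], [-0.013, 0.0382], [-0.0011, 0.0684]]
0.12 2914 [[-0.012, -0.0427], [-0.0074, 0.0398], [-0.0034, 0.0679]]
```

Emit:
play_rows([
  {"dx": 0,"dy": 0,"dz": -2,"roll": 0,"grip": 4},
  {"dx": 0,"dy": 0,"dz": -4,"roll": 0,"grip": 4},
  {"dx": 0,"dy": 0,"dz": -7,"roll": 0,"grip": 4},
  {"dx": 0,"dy": 0,"dz": -10,"roll": 0,"grip": 4},
  {"dx": 0,"dy": 0,"dz": -14,"roll": 0,"grip": 4},
  {"dx": 0,"dy": 0,"dz": -18,"roll": 0,"grip": 4},
  {"dx": 0,"dy": 0,"dz": -22,"roll": 0,"grip": 4},
], force=28)

```text
time_s: 12.05
tool_pos: [0.5705, -0.1933, 0.0955]
tcp_rot: [-0.0, 0.78, 0.626, -0.0]
ft_force: [1.1, -0.3, -0.6]
opening: 0.0158
grip_force: 25.3
```

Run:
```python
from look import *
s=sense(); p=s["tool_pos"]; print(s["time_s"],p,s["ft_force"].round(1),s["torque"].round(2),s["opening"],s["grip_force"],"tcp case",(p[:2]-c)@u,(p[:2]-c)@v)
cv2.imwrite("pics/w6.png",d["frame"])
k=np.all((L>[-.05,-.09,.09])&(L<[.05,.09,.16]),axis=-1)&(abs(L[...,1]-.006)>.02); Q=L[k]
for z0 in np.arange(.09,.16,.005):
    q=Q[(Q[:,2]>=z0)&(Q[:,2]<z0+.005)]
    if len(q)>5: print(round(z0,3),len(q),np.percentile(q,[3,50,97],axis=0)[:,:2].round(4).tolist())
```

```text
12.1 [ 0.57098185 -0.19345432  0.09623636] [ 1.8  0.4 -1.4] [-0.07 -0.41  0.03] 0.015564305379639185 25.656346189789474 tcp case -0.009354624472646386 0.005136650471463927
0.09 206 [[0.0051, 0.0323], [0.0113, 0.0505], [0.015, 0.0697]]
0.095 110 [[0.0007, 0.0334], [0.005, 0.0643], [0.0135, 0.0697]]
0.1 74 [[-0.0017, 0.0302], [0.0098, 0.0676], [0.0117, 0.0697]]
0.105 180 [[-0.0024, 0.027], [0.0076, 0.05], [0.0096, 0.0697]]
0.11 393 [[-0.0014, -0.0554], [0.005, 0.0444], [0.0076, 0.0696]]
0.115 178 [[-0.0059, -0.0574], [0.0044, 0.0479], [0.0058, 0.0696]]
0.12 127 [[-0.0081, -0.0585], [0.0028, 0.0652], [0.0044, 0.0696]]
0.125 357 [[-0.0081, -0.0562], [0.0011, 0.043], [0.0022, 0.0695]]
0.13 560 [[-0.0097, -0.0502], [-0.0005, 0.04], [0.0005, 0.0695]]
0.135 2291 [[-0.0168, -0.0459], [-0.0134, 0.0366], [-0.0015, 0.0689]]
0.14 3169 [[-0.013, -0.0435], [-0.0076, 0.0404], [-0.0034, 0.0678]]
```

View pics/w6.png

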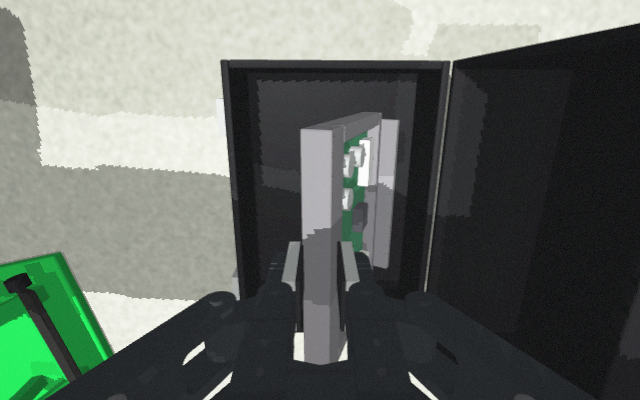

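Holding; the board still tilts about 17° in the pads. Raise the grip to align it and lift clear; meanwhile fit the stand from the first images.

Emit:
play_rows([
  {"dx": 0,"dy": 0,"dz": 0,"roll": 0,"grip": 4},
  {"dx": 0,"dy": 0,"dz": -8,"roll": 0,"grip": 4},
  {"dx": 0,"dy": 0,"dz": -20,"roll": 0,"grip": 4},
  {"dx": 0,"dy": 0,"dz": -36,"roll": 0,"grip": 4},
  {"dx": 0,"dy": 0,"dz": -54,"roll": 0,"grip": 4},
  {"dx": 0,"dy": 0,"dz": -74,"roll": 0,"grip": 4},
  {"dx": 0,"dy": 0,"dz": -94,"roll": 0,"grip": 4},
  {"dx": 0,"dy": 0,"dz": -112,"roll": 0,"grip": 4},
  {"dx": 0,"dy": 0,"dz": -125,"roll": 0,"grip": 4},
  {"dx": 0,"dy": 0,"dz": -130,"roll": 0,"grip": 4},
], force=60)

```text
time_s: 13.1
tool_pos: [0.5709, -0.1935, 0.227]
tcp_rot: [0.001, 0.78, 0.626, 0.0]
ft_force: [0.8, 0.1, -1.6]
opening: 0.0127
grip_force: 55.7
```

```bash
cat > stand.py <<'E'
from h import *
for n in ("top","side"):
    z=np.load(n+"0.npz"); W=z["W"]; f=z["f"].astype(int); b=f.sum(-1)/3
    box=np.all((W>[.45,.05,-.01])&(W<[.66,.28,.14]),axis=-1)
    bench=np.median(b[box&(W[...,2]<.003)]); 
    g=box&(f.max(-1)-f.min(-1)<40)&(W[...,2]>.0055)&(b<bench*.85)
    g=cv2.morphologyEx(g.astype(np.uint8),cv2.MORPH_OPEN,np.ones((3,3)))>0
    nn,lab,st,ce=cv2.connectedComponentsWithStats(g.astype(np.uint8)); i=1+np.argmax(st[1:,4]); g=lab==i
    P=W[g&(W[...,2]<.018)]; print(n,bench,len(P),cv2.minAreaRect((P[:,:2]*1000).astype(np.float32)))
    Q=W[box&(W[...,2]>.025)]
    yaw=np.radians(float(__import__("sys").argv[1])); c=np.array([.551,.168])
    u=np.array([np.cos(yaw),np.sin(yaw)]);v=np.array([-u[1],u[0]])
    L=np.stack([(Q[:,:2]-c)@u,(Q[:,:2]-c)@v,Q[:,2]],-1)*1000
    for z0 in range(25,125,10):
        q=L[(L[:,2]>=z0)&(L[:,2]<z0+10)]
        if len(q)>3: print(z0,len(q),np.percentile(q,[3,50,97],axis=0)[:,:2].round().tolist(), "neg/pos y med x", [round(float(np.median(t)),1) if len(t) else None for t in (q[(q[:,1]<-20)][:,0],q[(q[:,1]>20)][:,0])])
E
python3 stand.py 14; python3 where.py
python3 - <<'E'
from look import *
k=np.all((L>[-.05,-.09,.20])&(L<[.05,.09,.3]),axis=-1)&(abs(L[...,1]-.006)>.02); Q=L[k]
for z0 in np.arange(.20,.3,.008):
    q=Q[(Q[:,2]>=z0)&(Q[:,2]<z0+.008)]
    if len(q)>5: print(round(z0,3),len(q),np.percentile(q,[3,50,97],axis=0)[:,:2].round(4).tolist())
E
```

```text
top 124.66666666666667 1714 ((552.6014404296875, 170.626220703125), (150.28793334960938, 162.22152709960938), 14.690295219421387)
25 7 [[-8.0, -51.0], [-6.0, 43.0], [34.0, 49.0]] neg/pos y med x [1.0, -7.3]
35 10 [[-9.0, -67.0], [-4.0, 43.0], [46.0, 63.0]] neg/pos y med x [-4.0, -4.3]
45 123 [[-2.0, -61.0], [40.0, 0.0], [49.0, 64.0]] neg/pos y med x [40.7, 39.3]
55 245 [[9.0, -67.0], [49.0, 4.0], [58.0, 70.0]] neg/pos y med x [48.6, 47.4]
65 25 [[-8.0, -53.0], [25.0, 41.0], [54.0, 55.0]] neg/pos y med x [26.6, 24.4]
75 26 [[-9.0, -54.0], [18.0, 42.0], [23.0, 55.0]] neg/pos y med x [19.7, 16.7]
85 19 [[-8.0, -53.0], [13.0, -41.0], [17.0, 53.0]] neg/pos y med x [14.0, 12.4]
95 20 [[-8.0, -52.0], [8.0, 41.0], [12.0, 55.0]] neg/pos y med x [9.7, 7.6]
105 14 [[-1.0, -54.0], [4.0, 41.0], [7.0, 54.0]] neg/pos y med x [4.3, 3.2]
115 37 [[-10.0, -53.0], [-4.0, 41.0], [1.0, 56.0]] neg/pos y med x [-3.7, -5.5]
side 156.66666666666666 1180 ((550.4142456054688, 170.22784423828125), (149.63876342773438, 167.18785095214844), 14.70314884185791)
25 16 [[-9.0, -45.0], [-1.0, 54.0], [49.0, 59.0]] neg/p
[... 887 characters left out ...]
976 -0.216 -0.001]
 [-0.     0.001 -1.   ]]
0.2 78 [[0.0019, 0.0274], [0.0063, 0.0653], [0.0138, 0.0697]]
0.208 107 [[-0.0009, 0.0431], [0.0096, 0.0631], [0.0117, 0.0696]]
0.216 177 [[-0.0014, 0.0431], [0.0076, 0.0514], [0.01, 0.0696]]
0.224 54 [[-0.0046, 0.0628], [0.007, 0.0689], [0.0086, 0.0696]]
0.232 161 [[-0.006, 0.0273], [0.0044, 0.0534], [0.0063, 0.0696]]
0.24 245 [[-0.006, -0.0562], [0.003, 0.0468], [0.0048, 0.0696]]
0.248 148 [[-0.0099, -0.0579], [0.0015, 0.0673], [0.0032, 0.0695]]
0.256 405 [[-0.0098, -0.054], [0.0001, 0.0474], [0.0011, 0.0695]]
0.264 4186 [[-0.0155, -0.0458], [-0.0098, 0.0381], [-0.001, 0.0687]]
0.272 1127 [[-0.0091, -0.0437], [-0.0046, 0.0412], [-0.0026, 0.0677]]
```

The board is held with about 12° of residual tilt (its bottom leans to +u). The stand fits at (0.5515, 0.1705) with yaw 14.7°. The V-corner between rail and ledge is about 36 mm past the stand centre at z ≈ 0.05. Carry the board over while turning it.

Emit:
play_rows([
  {"dx": 12,"dy": -18,"dz": 0,"roll": 0,"grip": 4},
  {"dx": 36,"dy": -36,"dz": 0,"roll": -0.05,"grip": 4},
  {"dx": 68,"dy": -36,"dz": 0,"roll": -0.16,"grip": 4},
  {"dx": 102,"dy": -36,"dz": 0,"roll": -0.29,"grip": 4},
  {"dx": 138,"dy": -36,"dz": 0,"roll": -0.42,"grip": 4},
  {"dx": 174,"dy": -36,"dz": 0,"roll": -0.55,"grip": 4},
  {"dx": 210,"dy": -36,"dz": 0,"roll": -0.68,"grip": 4},
  {"dx": 246,"dy": -36,"dz": 0,"roll": -0.81,"grip": 4},
  {"dx": 282,"dy": -36,"dz": 0,"roll": -0.94,"grip": 4},
  {"dx": 318,"dy": -36,"dz": 0,"roll": -1.07,"grip": 4},
  {"dx": 352,"dy": -36,"dz": 0,"roll": -1.2,"grip": 4},
  {"dx": 383,"dy": -36,"dz": 0,"roll": -1.33,"grip": 4},
], force=60)

```text
time_s: 14.35
tool_pos: [0.6177, 0.1898, 0.2239]
tcp_rot: [-0.001, 0.225, 0.974, -0.001]
ft_force: [0.7, -0.7, -3.1]
opening: 0.0118
grip_force: 58.6
```

Emit:
play_rows([
  {"dx": 0,"dy": 0,"dz": 0,"roll": -0.13,"grip": 4},
  {"dx": 0,"dy": 0,"dz": 0,"roll": -0.26,"grip": 4},
  {"dx": 0,"dy": 0,"dz": 0,"roll": -0.39,"grip": 4},
  {"dx": 0,"dy": 0,"dz": 0,"roll": -0.52,"grip": 4},
  {"dx": 0,"dy": 0,"dz": 0,"roll": -0.65,"grip": 4},
  {"dx": 0,"dy": 0,"dz": 0,"roll": -0.78,"grip": 4},
  {"dx": 0,"dy": 0,"dz": 0,"roll": -0.91,"grip": 4},
  {"dx": 0,"dy": 0,"dz": 0,"roll": -1.04,"grip": 4},
  {"dx": 0,"dy": 0,"dz": 0,"roll": -1.17,"grip": 4},
  {"dx": 0,"dy": 0,"dz": 0,"roll": -1.3,"grip": 4},
  {"dx": 0,"dy": 0,"dz": 0,"roll": -1.43,"grip": 4},
  {"dx": 0,"dy": 0,"dz": 0,"roll": -1.56,"grip": 4},
], force=60)

```text
time_s: 15.55
tool_pos: [0.6175, 0.1881, 0.2239]
tcp_rot: [-0.001, -0.525, 0.851, 0.0]
ft_force: [0.2, 0.0, -2.3]
opening: 0.012
grip_force: 58.6
```

Emit:
play_rows([
  {"dx": 0,"dy": 0,"dz": 0,"roll": -0.13,"grip": 4},
  {"dx": 0,"dy": 0,"dz": 0,"roll": -0.26,"grip": 4},
  {"dx": 0,"dy": 0,"dz": 0,"roll": -0.39,"grip": 4},
  {"dx": 0,"dy": 0,"dz": 0,"roll": -0.52,"grip": 4},
  {"dx": 0,"dy": 0,"dz": 0,"roll": -0.65,"grip": 4},
  {"dx": 0,"dy": 0,"dz": 0,"roll": -0.726,"grip": 4},
  {"dx": 0,"dy": 0,"dz": 0,"roll": -0.726,"grip": 4},
  {"dx": 0,"dy": 0,"dz": 0,"roll": -0.726,"grip": 4},
], force=60)

```text
time_s: 16.35
tool_pos: [0.6178, 0.1882, 0.2244]
tcp_rot: [0.001, 0.791, -0.612, -0.0]
ft_force: [0.3, 0.9, -2.5]
opening: 0.0118
grip_force: 58.6
```

```bash
python3 where.py
cat > look2.py <<'E'
from h import *
y=np.radians(14.6); C=np.array([.5515,.1705]);u=np.array([np.cos(y),np.sin(y)]);v=np.array([-u[1],u[0]])
def fr(n):
    d=grab_frame(n); W=cloud(d); return d,W,np.stack([(W[...,:2]-C)@u,(W[...,:2]-C)@v,W[...,2]],-1)*1000
def tab(L,lo,hi,step,ok=None):
    k=np.all((L>lo)&(L<hi),axis=-1)
    if ok is not None: k&=ok
    Q=L[k]
    for z0 in np.arange(lo[2],hi[2],step):
        q=Q[(Q[:,2]>=z0)&(Q[:,2]<z0+step)]
        if len(q)>5: print(z0,len(q),np.percentile(q,[3,50,97],axis=0)[:,:2].round().tolist())
E
python3 - <<'E'
from look2 import *
s=sense();p=s["tool_pos"];print("tcp stand",(p[:2]-C)@u*1000,(p[:2]-C)@v*1000)
for n in ("wrist","side"):
    d,W,L=fr(n); cv2.imwrite(f"pics/{n}7.png",d["frame"]); print(n)
    tab(L,[-40,-90,15],[150,90,290],12)
E
```

```text
16.35 [0.6178 0.1882 0.2244] F [ 0.3  0.9 -2.5] op 0.011760637518438357 58.55875343084335 q [ 0.3   0.4   0.14  1.31 -0.   -1.53]
[[ 0.252 -0.968 -0.001]
 [-0.968 -0.252 -0.   ]
 [ 0.     0.001 -1.   ]]
tcp stand 68.64354745085623 0.433924050382668
wrist
15 62 [[-9.0, -52.0], [-1.0, 44.0], [2.0, 55.0]]
27 64 [[-9.0, -52.0], [-1.0, 44.0], [3.0, 54.0]]
39 364 [[-6.0, -60.0], [35.0, 7.0], [40.0, 65.0]]
51 1098 [[-1.0, -70.0], [38.0, -17.0], [51.0, 71.0]]
63 322 [[-7.0, -54.0], [22.0, 42.0], [26.0, 56.0]]
75 346 [[-7.0, -54.0], [16.0, 42.0], [20.0, 56.0]]
87 367 [[-7.0, -54.0], [10.0, 42.0], [14.0, 56.0]]
99 376 [[-3.0, -54.0], [4.0, -39.0], [8.0, 56.0]]
111 511 [[-10.0, -54.0], [-3.0, -40.0], [1.0, 56.0]]
159 471 [[51.0, -62.0], [52.0, -6.0], [56.0, 35.0]]
171 43 [[52.0, -62.0], [54.0, -60.0], [65.0, -28.0]]
183 214 [[53.0, -62.0], [56.0, -28.0], [63.0, 5.0]]
195 157 [[55.0, -62.0], [58.0, -4.0], [67.0, 9.0]]
207 106 [[56.0, -62.0], [59.0, -57.0], [70.0, -36.0]]
219 85 [[58.0, -62.0], [61.0, -62.0], [71.0, -21.0]]
231 114 [[60.0, -62.0], [61.0, -62.0], [72.0, 64.0]]
243 147 [[61.0, -62.
[... 501 characters left out ...]
87 39 [[-8.0, -49.0], [5.0, 43.0], [13.0, 56.0]]
99 39 [[-9.0, -53.0], [0.0, 35.0], [8.0, 57.0]]
111 31 [[-10.0, -57.0], [-6.0, 38.0], [1.0, 57.0]]
159 32 [[49.0, -50.0], [51.0, 8.0], [60.0, 66.0]]
171 28 [[50.0, -57.0], [53.0, 62.0], [63.0, 69.0]]
183 42 [[52.0, -58.0], [55.0, 3.0], [64.0, 68.0]]
195 26 [[54.0, -53.0], [56.0, 63.0], [67.0, 68.0]]
207 27 [[54.0, -60.0], [60.0, 62.0], [66.0, 70.0]]
219 16 [[56.0, -24.0], [61.0, 64.0], [69.0, 68.0]]
231 25 [[58.0, -21.0], [62.0, 63.0], [70.0, 69.0]]
243 18 [[58.0, 20.0], [64.0, 64.0], [72.0, 69.0]]
255 26 [[60.0, 8.0], [66.0, 64.0], [76.0, 69.0]]
267 146 [[55.0, -58.0], [68.0, 6.0], [84.0, 64.0]]
279 29 [[51.0, 3.0], [75.0, 8.0], [87.0, 13.0]]
```

View pics/wrist7.png

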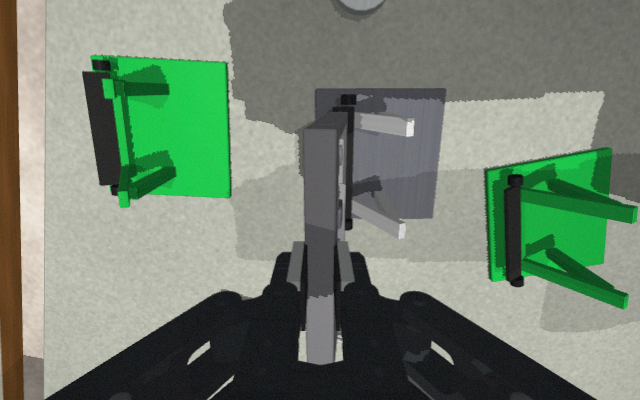

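The board hangs turned over above the grey stand, component side (px 340,150) facing the rails, with the ledge below at (348,170). Shift 18 mm towards the rails and descend.

Emit:
play_rows([
  {"dx": 2,"dy": 18,"dz": 10,"roll": 0,"grip": 4},
  {"dx": 2,"dy": 18,"dz": 30,"roll": 0,"grip": 4},
  {"dx": 2,"dy": 18,"dz": 52,"roll": 0,"grip": 4},
  {"dx": 2,"dy": 18,"dz": 70,"roll": 0,"grip": 4},
  {"dx": 2,"dy": 18,"dz": 82,"roll": 0,"grip": 4},
  {"dx": 2,"dy": 18,"dz": 86,"roll": 0,"grip": 4},
  {"dx": 2,"dy": 18,"dz": 86,"roll": 0,"grip": 4},
], force=60)

```text
time_s: 17.15
tool_pos: [0.6012, 0.1818, 0.1389]
tcp_rot: [0.0, 0.792, -0.611, -0.0]
ft_force: [0.2, 1.0, -2.3]
opening: 0.0118
grip_force: 58.5
```

```bash
python3 where.py
python3 - <<'E'
from look2 import *
s=sense();p=s["tool_pos"];print("tcp stand",(p[:2]-C)@u*1000,(p[:2]-C)@v*1000)
for n in ("side",):
    d,W,L=fr(n); cv2.imwrite(f"pics/{n}8.png",cv2.resize(d["frame"][190:300,220:380],None,fx=5,fy=5)); print(n)
    tab(L,[-40,-90,15],[150,90,190],10)
E
```

```text
17.15 [0.6012 0.1818 0.1389] F [ 0.2  1.  -2.3] op 0.011798922082652912 58.54341716389172 q [ 0.29  0.39 -0.06  1.11  0.   -1.53]
[[ 0.253 -0.967 -0.001]
 [-0.967 -0.253 -0.   ]
 [-0.     0.001 -1.   ]]
tcp stand 50.95038329546177 -1.5473241979499077
side
15 94 [[-34.0, -71.0], [15.0, 31.0], [70.0, 79.0]]
25 14 [[-10.0, -13.0], [-2.0, 52.0], [48.0, 57.0]]
35 19 [[-10.0, -46.0], [-3.0, -39.0], [31.0, 56.0]]
45 50 [[-10.0, -46.0], [29.0, 53.0], [46.0, 74.0]]
55 93 [[-10.0, -46.0], [38.0, 47.0], [55.0, 75.0]]
65 48 [[-11.0, -51.0], [18.0, 38.0], [52.0, 57.0]]
75 62 [[-11.0, -56.0], [17.0, 21.0], [43.0, 63.0]]
85 60 [[-8.0, -47.0], [11.0, 45.0], [42.0, 65.0]]
95 63 [[-9.0, -60.0], [7.0, 7.0], [45.0, 64.0]]
105 51 [[-7.0, -56.0], [36.0, 7.0], [46.0, 66.0]]
115 45 [[-10.0, -61.0], [-3.0, 44.0], [46.0, 64.0]]
125 15 [[37.0, -45.0], [41.0, 63.0], [50.0, 65.0]]
135 13 [[40.0, 60.0], [46.0, 62.0], [52.0, 66.0]]
145 15 [[39.0, 14.0], [42.0, 62.0], [52.0, 65.0]]
155 11 [[41.0, 36.0], [48.0, 62.0], [54.0, 67.0]]
165 15 [[42.0, 6.0], [45.0, 63.0], [54.0, 68.0]]
175 87 [[42.0, -59.0], [50.0, 17.0], [59.0, 65.0]]
185 55 [[37.0, -61.0], [50.0, 6.0], [61.0, 59.0]]
```

View pics/side8.png

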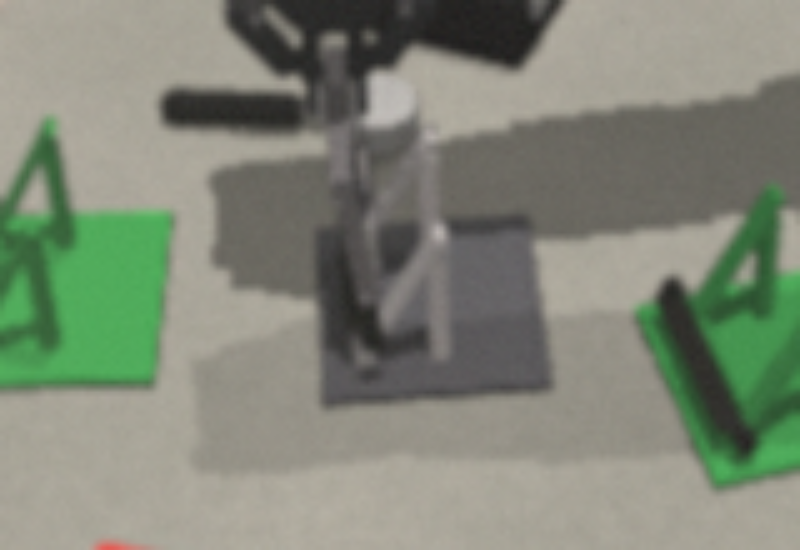

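Edge-on side view: the board is just above the ledge, outside the rails as intended. Feel downward in small steps.

Emit:
play_rows([
  {"dx": 0,"dy": 0,"dz": 2,"roll": 0,"grip": 4},
  {"dx": 0,"dy": 0,"dz": 4,"roll": 0,"grip": 4},
  {"dx": 0,"dy": 0,"dz": 6,"roll": 0,"grip": 4},
  {"dx": 0,"dy": 0,"dz": 8,"roll": 0,"grip": 4},
], force=60)

```text
time_s: 17.6
tool_pos: [0.6015, 0.1819, 0.1313]
tcp_rot: [-0.0, 0.792, -0.611, 0.0]
ft_force: [0.3, -0.3, -2.1]
opening: 0.0119
grip_force: 58.6
```

Emit:
play_rows([
  {"dx": 0,"dy": 0,"dz": 1.5,"roll": 0,"grip": 4},
  {"dx": 0,"dy": 0,"dz": 3,"roll": 0,"grip": 4},
], force=60)

```text
time_s: 17.8
tool_pos: [0.6014, 0.1819, 0.1281]
tcp_rot: [0.0, 0.792, -0.611, -0.0]
ft_force: [-0.4, -0.6, -2.8]
opening: 0.0123
grip_force: 58.6
```

Emit:
play_rows([
  {"dx": 0,"dy": 0,"dz": 1,"roll": 0,"grip": 4},
  {"dx": 0,"dy": 0,"dz": 2,"roll": 0,"grip": 4},
], force=60)

```text
time_s: 18.0
tool_pos: [0.6014, 0.1819, 0.1261]
tcp_rot: [0.0, 0.792, -0.611, -0.0]
ft_force: [-0.4, -0.0, -2.9]
opening: 0.0118
grip_force: 58.6
```

Emit:
play_rows([
  {"dx": 0,"dy": 0,"dz": 1,"roll": 0,"grip": 4},
  {"dx": 0,"dy": 0,"dz": 2,"roll": 0,"grip": 4},
], force=60)

```text
time_s: 18.2
tool_pos: [0.6014, 0.1819, 0.1242]
tcp_rot: [-0.0, 0.792, -0.611, 0.0]
ft_force: [0.4, -0.6, -3.1]
opening: 0.0119
grip_force: 58.6
```

Emit:
play_rows([
  {"dx": 0,"dy": 0,"dz": 1,"roll": 0,"grip": 4},
  {"dx": 0,"dy": 0,"dz": 2,"roll": 0,"grip": 4},
], force=60)

```text
time_s: 18.4
tool_pos: [0.6019, 0.182, 0.1228]
tcp_rot: [-0.0, 0.792, -0.611, 0.0]
ft_force: [-0.4, -0.1, 4.3]
opening: 0.0121
grip_force: 60.2
```

Emit:
play_rows([
  {"dx": 0,"dy": 0,"dz": 1,"roll": 0,"grip": 4},
  {"dx": 0,"dy": 0,"dz": 2,"roll": 0,"grip": 4},
], force=60)

```text
time_s: 18.6
tool_pos: [0.6031, 0.1823, 0.1226]
tcp_rot: [-0.002, 0.792, -0.611, 0.001]
ft_force: [-1.5, -0.6, 13.5]
opening: 0.0119
grip_force: 62.6
```

Contact is felt at reported z = 0.123 (my estimate was 56 mm). Back off slightly, loosen, then ease the top over towards the rails.

Emit:
play_rows([
  {"dx": 0,"dy": 0,"dz": -2,"roll": 0,"grip": 4},
  {"dx": 0,"dy": 0,"dz": -2.5,"roll": 0,"grip": 13},
  {"dx": 0,"dy": 2,"dz": -2.5,"roll": 0,"grip": 14},
  {"dx": 0,"dy": 4,"dz": -2.5,"roll": 0,"grip": 15},
  {"dx": 0,"dy": 7,"dz": -2.5,"roll": 0,"grip": 16},
  {"dx": 0,"dy": 10,"dz": -2.5,"roll": 0,"grip": 16},
  {"dx": 0,"dy": 13,"dz": -2.5,"roll": 0,"grip": 16},
  {"dx": 0,"dy": 16,"dz": -2.5,"roll": 0,"grip": 16},
], force=20)

```text
time_s: 19.4
tool_pos: [0.5857, 0.1778, 0.1228]
tcp_rot: [-0.0, 0.792, -0.611, 0.0]
ft_force: [0.4, 0.6, -0.9]
opening: 0.0156
grip_force: 0.0
```

```bash
cat > chk.py <<'E'
from look2 import *
s=sense();p=s["tool_pos"];print(s["time_s"],"tcp stand",(p[:2]-C)@u*1000,(p[:2]-C)@v*1000,p[2],s["ft_force"].round(1),s["opening"],s["grip_force"])
d,W,L=fr("wrist"); cv2.imwrite("pics/chk.png",d["frame"]); np.savez("last.npz",L=L)
tab(L,[-60,-90,40],[120,90,185],10,abs(L[...,1])>25)
E
python3 chk.py
```

```text
19.4 tcp stand 34.90653252430092 -1.5591466453452523 0.12281092259951529 [ 0.4  0.6 -0.9] 0.015649152430060126 0.029786936938762665
40 119 [[-9.0, -52.0], [-2.0, 44.0], [3.0, 53.0]]
50 892 [[-6.0, -71.0], [49.0, -52.0], [57.0, 44.0]]
60 484 [[-8.0, -64.0], [25.0, -39.0], [56.0, 53.0]]
70 338 [[-9.0, -64.0], [19.0, -47.0], [37.0, 44.0]]
80 370 [[-8.0, -64.0], [14.0, -46.0], [38.0, 44.0]]
90 390 [[-8.0, -64.0], [9.0, -46.0], [37.0, 44.0]]
100 425 [[-8.0, -64.0], [4.0, -46.0], [37.0, 45.0]]
110 831 [[-10.0, -64.0], [-3.0, -46.0], [37.0, 45.0]]
120 66 [[-5.0, -64.0], [32.0, -64.0], [43.0, -40.0]]
130 43 [[31.0, -64.0], [38.0, -64.0], [44.0, -64.0]]
140 67 [[32.0, -64.0], [38.0, -64.0], [44.0, -64.0]]
150 76 [[31.0, -64.0], [37.0, -64.0], [43.0, -64.0]]
160 4344 [[31.0, -63.0], [37.0, -36.0], [44.0, 53.0]]
```

Emit:
play_rows([
  {"dx": 0,"dy": 4,"dz": 0,"roll": 0,"grip": 17},
  {"dx": 0,"dy": 8,"dz": 0.5,"roll": 0,"grip": 18},
  {"dx": 0,"dy": 12,"dz": 1,"roll": 0,"grip": 19},
  {"dx": 0,"dy": 16,"dz": 2,"roll": 0,"grip": 21},
  {"dx": 0,"dy": 20,"dz": 3,"roll": 0,"grip": 22},
  {"dx": 0,"dy": 23,"dz": 4,"roll": 0,"grip": 23},
  {"dx": 0,"dy": 26,"dz": 4,"roll": 0,"grip": 24},
  {"dx": 0,"dy": 29,"dz": 5,"roll": 0,"grip": 25},
  {"dx": 0,"dy": 29,"dz": 5,"roll": 0,"grip": 25},
], force=20)

```text
time_s: 20.35
tool_pos: [0.5573, 0.1703, 0.1176]
tcp_rot: [0.0, 0.792, -0.611, -0.0]
ft_force: [-0.6, -0.3, 0.2]
opening: 0.0251
grip_force: 0.3
```

```bash
python3 chk.py
```

```text
20.35 tcp stand 5.588314131179997 -1.654577131871997 0.11755059592351136 [-0.6 -0.3  0.2] 0.0250599804564829 0.3369233733974397
50 1325 [[35.0, -72.0], [49.0, -43.0], [57.0, 44.0]]
60 792 [[37.0, -63.0], [42.0, -36.0], [55.0, 43.0]]
70 237 [[31.0, -64.0], [35.0, -45.0], [40.0, 25.0]]
80 256 [[27.0, -64.0], [31.0, -46.0], [36.0, -26.0]]
90 316 [[21.0, -64.0], [28.0, -47.0], [33.0, -26.0]]
100 545 [[21.0, -64.0], [24.0, -34.0], [29.0, 58.0]]
110 880 [[-10.0, -64.0], [20.0, -31.0], [25.0, 60.0]]
120 818 [[14.0, -64.0], [16.0, -29.0], [21.0, 61.0]]
130 294 [[5.0, -64.0], [15.0, -58.0], [18.0, 64.0]]
140 822 [[3.0, -64.0], [12.0, -38.0], [14.0, 62.0]]
150 4869 [[-5.0, -63.0], [3.0, -35.0], [10.0, 56.0]]
```

Emit:
play_rows([
  {"dx": 0,"dy": 2,"dz": 0,"roll": 0,"grip": 25},
  {"dx": 0,"dy": 4,"dz": 0,"roll": 0,"grip": 25},
  {"dx": 0,"dy": 6,"dz": 0,"roll": 0,"grip": 26},
  {"dx": 0,"dy": 8,"dz": 0,"roll": 0,"grip": 26},
  {"dx": 0,"dy": 10,"dz": 0,"roll": 0,"grip": 26},
  {"dx": 0,"dy": 12,"dz": 0,"roll": 0,"grip": 27},
  {"dx": 0,"dy": 13.5,"dz": 0,"roll": 0,"grip": 27},
  {"dx": 0,"dy": 15,"dz": 0,"roll": 0,"grip": 27},
  {"dx": 0,"dy": 16,"dz": 0,"roll": 0,"grip": 28},
  {"dx": 0,"dy": 16,"dz": 0,"roll": 0,"grip": 28},
], force=20)

```text
time_s: 21.4
tool_pos: [0.5423, 0.1664, 0.1177]
tcp_rot: [-0.0, 0.792, -0.611, 0.0]
ft_force: [-1.3, -0.1, 0.7]
opening: 0.028
grip_force: 0.0
```

```bash
python3 chk.py
```

```text
21.4 tcp stand -9.92946929756272 -1.6669295902619314 0.1177462966718795 [-1.3 -0.1  0.7] 0.027979613434476573 0.0
40 6 [[33.0, -71.0], [33.0, -70.0], [33.0, -67.0]]
50 1541 [[35.0, -71.0], [49.0, -37.0], [57.0, 60.0]]
60 1058 [[35.0, -62.0], [41.0, -33.0], [55.0, 54.0]]
70 386 [[29.0, -64.0], [32.0, -42.0], [38.0, 34.0]]
80 387 [[24.0, -64.0], [27.0, -44.0], [32.0, 29.0]]
90 427 [[15.0, -64.0], [22.0, -47.0], [28.0, -26.0]]
100 466 [[13.0, -64.0], [17.0, -46.0], [22.0, -26.0]]
110 765 [[7.0, -64.0], [11.0, -39.0], [16.0, 58.0]]
120 994 [[3.0, -64.0], [6.0, -30.0], [11.0, 61.0]]
130 481 [[-6.0, -64.0], [3.0, -50.0], [7.0, 64.0]]
140 3154 [[-17.0, -64.0], [-11.0, -34.0], [1.0, 61.0]]
150 2353 [[-12.0, -63.0], [-7.0, -33.0], [-4.0, 61.0]]
```

The board lies at 27.6°, on the rails. Open the fingers and rise straight up.

Emit:
play_rows([
  {"dx": 0,"dy": 0,"dz": 0,"roll": 0,"grip": 34},
  {"dx": 0,"dy": 0,"dz": 0,"roll": 0,"grip": 42},
  {"dx": 0,"dy": 0,"dz": 0,"roll": 0,"grip": 50},
  {"dx": 0,"dy": 0,"dz": 0,"roll": 0,"grip": 50},
  {"dx": 0,"dy": 0,"dz": -10,"roll": 0,"grip": 50},
  {"dx": 0,"dy": 0,"dz": -30,"roll": 0,"grip": 50},
  {"dx": 0,"dy": 0,"dz": -60,"roll": 0,"grip": 50},
  {"dx": 0,"dy": 0,"dz": -100,"roll": 0,"grip": 50},
  {"dx": 0,"dy": 0,"dz": -120,"roll": 0,"grip": 50},
  {"dx": 0,"dy": 0,"dz": -120,"roll": 0,"grip": 50},
], force=20)

```text
time_s: 22.45
tool_pos: [0.5446, 0.1671, 0.2423]
tcp_rot: [-0.003, 0.792, -0.611, 0.002]
ft_force: [0.3, 1.4, 0.1]
opening: 0.0503
grip_force: 0.0
```

```bash
python3 chk.py
python3 - <<'E'
from look2 import *
d,W,L=fr("side"); a=cv2.resize(d["frame"][120:300,200:400],None,fx=3,fy=3)
w=cv2.imread("pics/chk.png"); b=cv2.resize(w,None,fx=.3,fy=.3); 
im=np.zeros((540,600+192,3),np.uint8); im[:540,:600]=a; im[:120,600:]=b
cv2.imwrite("pics/fin.png",im)
L=np.load("last.npz")["L"]
# squareness: fit plane of solder face
k=(L[...,2]>75)&(L[...,2]<135)&(abs(L[...,1])<64)&(L[...,0]>-15)&(L[...,0]<45)&(L[...,0]>(145-L[...,2])*.53-10)
Q=L[k]; A=np.c_[Q[:,1],Q[:,2],np.ones(len(Q))]; co,*_=np.linalg.lstsq(A,Q[:,0],rcond=None); print(len(Q),"dx/dy,dx/dz",co)
t=L[(L[...,2]>138)&(L[...,2]<165)&(abs(L[...,1])<75)&(L[...,0]>-30)&(L[...,0]<10)]
for lo in range(-70,71,20):
    q=t[(t[:,1]>=lo)&(t[:,1]<lo+20)]
    if len(q)>20: print(lo,len(q),"top z",np.percentile(q[:,2],95).round(1),"y",q[:,1].min().round(1),q[:,1].max().round(1))
E
```

```text
22.45 tcp stand -7.505702346579957 -1.5599850697948463 0.24226308732526225 [0.3 1.4 0.1] 0.05029419112411148 0.0
50 790 [[35.0, -71.0], [48.0, -32.0], [57.0, 72.0]]
60 614 [[34.0, -62.0], [40.0, -27.0], [55.0, 60.0]]
70 289 [[29.0, -61.0], [32.0, -28.0], [37.0, 62.0]]
80 337 [[23.0, -64.0], [27.0, -27.0], [33.0, 63.0]]
90 339 [[18.0, -62.0], [22.0, -27.0], [27.0, 63.0]]
100 385 [[13.0, -64.0], [16.0, -29.0], [21.0, 62.0]]
110 414 [[8.0, -62.0], [11.0, -27.0], [16.0, 62.0]]
120 436 [[3.0, -64.0], [6.0, -28.0], [12.0, 62.0]]
130 179 [[1.0, -64.0], [2.0, -36.0], [6.0, 64.0]]
140 1125 [[-17.0, -63.0], [-11.0, -30.0], [1.0, 62.0]]
150 837 [[-12.0, -62.0], [-8.0, -29.0], [-4.0, 62.0]]
3295 dx/dy,dx/dz [-4.65539932e-03 -5.23804539e-01  7.12224400e+01]
-70 444 top z 152.8 y -64.0 -50.0
-50 572 top z 152.9 y -49.8 -30.0
-30 534 top z 153.0 y -29.9 -10.0
-10 510 top z 152.9 y -10.0 9.9
10 468 top z 152.9 y 10.0 30.0
30 446 top z 153.2 y 30.0 49.9
50 334 top z 153.1 y 50.1 65.8
```

View pics/fin.png

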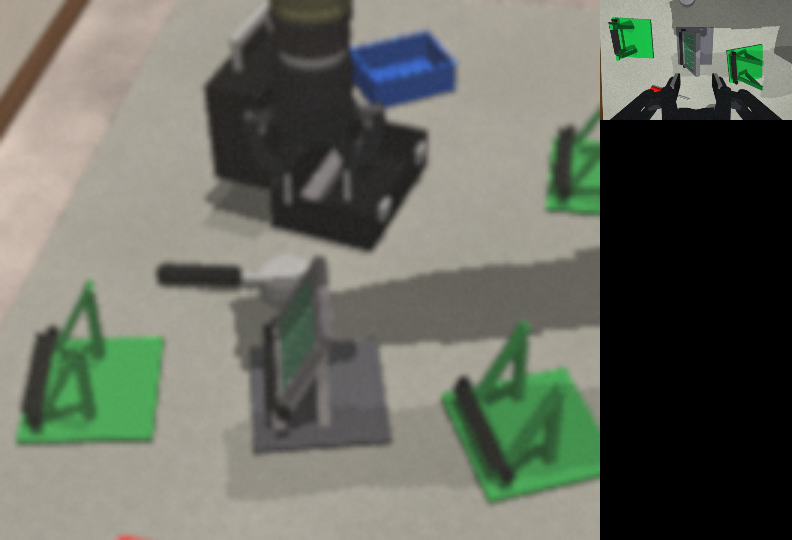

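The board sits square on the grey stand (around px (300,340)): green soldered side out, edge level to within 0.5 mm, centred to about 1 mm. The lid is still open. Hand in.

```bash
python3 -c "
from plant import hand_in; print(hand_in())"
```

```text
the job is handed in; nothing more can be done
None
```

The job is handed in at about 22 s of the 64 s allowed; it returned no verdict. The lid is open on its stop, and the control board rests turned over on the grey stand, soldered side out, square on the ledge and centred to about 1 mm.

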